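# Seat the proud sample vial and start the run

### The arm

A 6-joint arm with a two-finger parallel gripper is mounted at the origin on the work surface. World frame = base frame: x ahead of the robot, y to its left, z up, the work surface at z = 0. Lengths are in m, angles in rad, forces in N, time in s.
With the tool pointing down it reaches from about 0.375 to 0.925 m from the base axis. Payload 5.7 kg.
Tool frame: the origin (TCP) lies at the very end of the fingers, on their centre line; the grasp point (between the pads) lies 19 mm behind it; z points along the fingers, x is the direction in which the jaws open and shut, and the axes are right-handed (so a half turn about z gives the same grasp; the last joint's range is limited). The gripper opens to 88 mm and grips with 3 to 60 N. Pads are 20 mm wide; open, the fingers measure 115 mm over their backs; the gripper's body (75 mm by 178 mm) begins 61 mm behind the grasp point.
Start: joints at [1.22, 0.359, 1.51, -0, 1.272, -0.115], TCP at [0.14, 0.583, 0.223] pointing down, gripper open.
Joint ranges: [-2.97, 2.97], [-1.01, 2.36], [0.21, 2.38], [-0.96, 4.11], [0.2, 2.71], [-2.98, 2.98]. Speed limits (rad/s): [2.39, 2.39, 3.14, 3.14, 3.14, 3.14].

### API

Orientations are given as a unit quaternion [x, y, z, w].
In Python, from cell import ctrl gives the robot as it stands.
- The arm moves only by the shell command python3 -m creep 'ROWS'. ROWS is JSON, a list that holds one entry, the list of rows, each a list of 7 numbers: the shift along the tool's x, y, z in mm, then the turn, a rotation vector about the tool's x, y, z in degrees, then the closure, from 0 (fully open) to 1 (shut). A call has 1 to 12 rows; each row is the pose to reach, as a shift and turn from the pose commanded when the call began, along the tool's axes at that moment; what a row does not reach only later rows make up. A row lasts 1/12 s, in which the tool goes at most 41.7 mm and 7.16 degrees, less where a joint would pass 70% of its speed; a pose out of reach is approached as far as the arm can. A call with a gripper value outside its range is refused whole. The fingers move at their own pace and stop on an object; the grip force is fixed at half the most. Time passes only in rows, so rows that repeat a pose let the fingers close. It gives the time, the measured TCP pose, the force and the opening at its end, in the units of the state.
- ctrl.observe(): the state, without advancing time (a new reading comes with each control period).
- ctrl.get_image(name): name is "scene" or "top" or "wrist"; returns the picture (420x560x3 uint8, red, green, blue); there is no depth.
- ctrl.camera_info(name): a dict with "fx", "fy", "cx", "cy" (pixels), "origin" and "rotation" of the camera in the world. Camera axes: x right, y up, looking along -z (the intrinsics and any distortion apply to the point x, -y, -z); pixel columns grow to the right and rows downward; lengths in m; the calibration is good to about 2 mm. A picture is of the moment at which its call begins: read the wrist's pose just before it. camera_info takes no time and is no camera call; for the wrist camera it gives the pose at the moment of the call.
- ctrl.finish_job(): hands the job in, once; it reports no verdict.
Trained networks look in the newest picture that a camera, given by its name, has taken for a name from the list of things; names that differ only in an ending like _2 or _b are one class to them, and where a whole thing is asked for, a point or a joint stands for the part that bears it (a point fixed in the world has none). Each returns a list of dicts, best first, with "conf" (0 to 1); they miss things now and then, are a little off and sometimes report something else, mostly with a low value. They report only what shows in the picture. A call takes as long as a camera call. They do not tell look-alikes from the thing itself.
- ctrl.find_in(camera, label): "xyz" ([x, y, z] in m, in the coordinates of the camera as it stood for that picture, good to about 4 mm: the middle of the surface that is visible of it).
- ctrl.landmark_of(camera, label): "xyz" ([x, y, z] in m, in the coordinates of the camera as it stood for that picture, good to about 4 mm: a listed point, or the origin of a listed thing).
The state is a dict: "t": time; "joint_positions": joint angles; "joint_vel": joint speeds; "effort": joint torques, N m; "position": TCP position; "tcp_rot": TCP orientation; "ft_force": force on the tool from outside, world axes, zero at the start; "wrist_torque": the same for the moment, N m; "finger_gap": opening from 0.0 (shut) to 1.0 (fully open).
Only numpy, scipy, OpenCV 4.12 (cv2) and the standard library are available. Lean on these libraries where they do the work, as an engineer would, in place of code of your own. Each camera call takes 0.05 s, during which the arm holds its last target. There are 200 camera calls.

### The job

One of the six vials in the heated block stands higher than the rest: with the fingertips, gently press it down until it is fully seated, level with the others. Then press the round key on the control pad fully down to start the run, let it come back up and move clear. Lift nothing, do not touch the five seated vials, press no other key, and leave the spare vial, the jar and the bottle where they stand.

Things in the scene. Friction and masses are not known exactly. Their poses are not given: they have to be found in the camera images.
- tall_vial_top (a point): centre of the top of the cap of the one vial that stands higher than the other five. All six vials are alike: amber glass, 22 mm in diameter, with a 21 mm aluminium crimp cap, upright in the wells of the heated block, in any of the six wells. z axis up. When fully seated the point is 95 mm above the work surface, level with the other five caps.
- tall_vial (a joint): how far that vial still stands above its seat, in m: 0.015 to 0.020 at the start, 0 when fully home. It slides straight down with about 3 N of friction, stays where it is left, and stops hard at 0. It could be pulled up by mistake to 0.03.
- block: heated vial block, fixed: white housing with aluminium top, 150 mm (its x) by 200 mm (its y), top 60 mm above the work surface. Origin at the centre of its underside. Six wells in two rows of three, at x = -26 and +26 mm, y = -52, 0 and +52 mm in its frame (52 mm pitch).
- round_key_top (a point): centre of the top of the round key (34 mm in diameter), the start key, on the control pad; 40 mm above the work surface when up. z axis up. It may be in any of the pad's three places.
- round_key (a joint): how far the round key is pressed, in m: 0 up, 0.005 fully down. Springs back when released; about 1.6 N starts it moving and 5.6 N holds it fully down.
- square_key (a joint): the same for the square key (32 x 32 mm), which must not be pressed
- bar_key (a joint): the same for the narrow oblong key (50 mm along the pad's x, 16 mm along its y), which must not be pressed
- pad: control pad, fixed flat on the bench: grey, 100 mm (its x) by 220 mm (its y), 30 mm high. Origin at the centre of its underside. The three white keys sit at y = -60, 0 and +60 mm along its middle, standing 10 mm above it.
- vial_b: one of the five seated vials, fixed in its well; origin on its axis at the block's top, 35 mm below the top of its cap (cap top 95 mm above the work surface)
- vial_c: one of the five seated vials, fixed in its well; origin on its axis at the block's top, 35 mm below the top of its cap (cap top 95 mm above the work surface)
- vial_d: one of the five seated vials, fixed in its well; origin on its axis at the block's top, 35 mm below the top of its cap (cap top 95 mm above the work surface)
- vial_e: one of the five seated vials, fixed in its well; origin on its axis at the block's top, 35 mm below the top of its cap (cap top 95 mm above the work surface)
- vial_f: one of the five seated vials, fixed in its well; origin on its axis at the block's top, 35 mm below the top of its cap (cap top 95 mm above the work surface)
- spare_vial_center (a point): middle of a spare vial standing loose on the bench, 22 mm in diameter, 75 mm tall; z axis up
- cap_jar_center (a point): middle of a white jar with a blue lid standing loose on the bench, 60 mm in diameter, 70 mm tall; z axis up
- reagent_bottle_center (a point): middle of a small glass bottle with a blue cap standing loose on the bench, 56 mm in diameter, 105 mm tall; z axis up
Not all that is in view belongs to the job. Of the things that look like the part that bears cap_jar_center, the middle-sized one is meant.

How it is judged:
On the way, in this order (a step that is already met when the one before it is completed fails the run):
1. the high vial is pressed down until fully seated (within 2 mm) (value of joint tall_vial below 0.002 m), for 0.1 s.
2. the round key is pressed down (at least 4 of its 5 mm) (value of joint round_key above 0.004 m), for 0.05 s.
At the end, for the whole second after the job is handed in: The vial that stood high is seated to within 2 mm, all three keys are up again (within 1 mm), and the spare vial, jar and bottle stand upright within 10 mm of where they were (value of joint tall_vial below 0.002 m and value of joint each of round_key, square_key, bar_key below 0.001 m and distance of each of spare_vial_center, cap_jar_center, reagent_bottle_center from where it was at the start of the episode below 0.01 m and angle between each of spare_vial_center, cap_jar_center, reagent_bottle_center's own z axis and vertical below 0.1 rad); the robot touches nothing.
It fails at once if a seated vial is touched (more than 1 N) (contact force between any of vial_b, vial_c, vial_d, vial_e, vial_f and the fingers above 1 N or contact force between any of vial_b, vial_c, vial_d, vial_e, vial_f and the arm above 1 N).
It fails at once if the square or the oblong key is pressed (more than 2 mm) (value of joint any of square_key, bar_key above 0.002 m).
It fails at once if the round key is pressed (more than 2 mm) while the vial still stands high (more than 3 mm) (value of joint round_key above 0.002 m and value of joint tall_vial above 0.003 m).
It fails at once if the fingers press on anything with more than 40 N (contact force between the fingers and anything else above 40 N).
It fails at once if the spare vial, jar or bottle is moved or lifted more than 10 mm, or the high vial is pulled up (more than 25 mm above its seat) (value of joint tall_vial above 0.025 m or distance of any of spare_vial_center, cap_jar_center, reagent_bottle_center from where it was at the start of the episode above 0.01 m).
It also fails if it takes over 42 s, if anything falls off the work surface, if the arm or the gripper's body presses on something with over 40 N, if the wrist force passes 120 N, or if a joint passes its speed limit or range.

## Working session

There is one attempt and no reset: what is moved stays moved. The work goes in short steps, Python scripts to look and compute and a shell command to move; the robot and the scene stay as the last step left them, time stands still between calls to the robot, and variables do not carry over. Pictures are saved under pics/ and viewed, about 8 in all and at most 12, crops included, and the job is handed in when it is done.

```bash
mkdir -p pics; cat > h.py <<'E'
import numpy as np, cv2
from cell import ctrl
def pic(n,f):
    im=ctrl.get_image(n); cv2.imwrite(f'pics/{f}.png',im[:,:,::-1]); return im
def w(n,p):
    c=ctrl.camera_info(n); return np.array(c['origin'])+np.array(c['rotation'])@np.array(p)
def px(n,P):
    c=ctrl.camera_info(n); q=np.array(c['rotation']).T@(np.array(P)-np.array(c['origin']))
    return np.array([c['cx']+c['fx']*q[0]/-q[2], c['cy']-c['fy']*q[1]/-q[2]])
def ray(n,u,v,z):
    c=ctrl.camera_info(n); d=np.array(c['rotation'])@np.array([(u-c['cx'])/c['fx'],-(v-c['cy'])/c['fy'],-1]); o=np.array(c['origin'])
    return o+d*(z-o[2])/d[2]
E
python3 - <<'E'
from h import *
print({k:v for k,v in ctrl.observe().items() if k in('t','position','tcp_rot','ft_force','finger_gap')})
for n in('top','scene'):
    pic(n,n+'0'); print(n,ctrl.camera_info(n))
    for l in('tall_vial_top','block','round_key_top','pad','vial_b','square_key','bar_key','spare_vial_center','cap_jar_center','reagent_bottle_center'):
        for d in ctrl.landmark_of(n,l)[:6]:
            P=w(n,d['xyz']); print(l,round(d['conf'],2),P.round(3),px(n,P).round())
a=cv2.imread('pics/top0.png');b=cv2.imread('pics/scene0.png')
E
```

```text
{'t': 0.0, 'position': array([0.13995783, 0.582727  , 0.22180824]), 'tcp_rot': array([ 7.85365963e-01,  6.19031046e-01, -7.82921644e-04,  5.04328762e-04]), 'ft_force': array([ 0.21008071, -0.5071226 , -0.0064468 ]), 'finger_gap': 0.9965662516163756}
top {'fx': 453.9658091865391, 'fy': 453.9658091865391, 'cx': 278.74500880883505, 'cy': 204.70356856442444, 'origin': array([0.52421789, 0.07793421, 1.11802761]), 'rotation': array([-0.03615991,  0.0192159 ,  0.71458836, -0.69834568])}Traceback (most recent call last):
  File "<stdin>", line 7, in <module>
  File "h.py", line 6, in w
    c=ctrl.camera_info(n); return np.array(c['origin'])+np.array(c['rotation'])@np.array(p)
                                                        ~~~~~~~~~~~~~~~~~~~~~~~^~~~~~~~~~~~
ValueError: matmul: Input operand 1 has a mismatch in its core dimension 0, with gufunc signature (n?,k),(k,m?)->(n?,m?) (size 3 is different from 4)
```

View pics/top0.png

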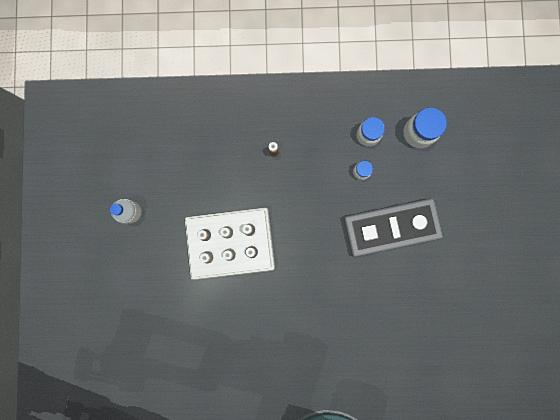

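The top view shows the block near (229,244) with six caps, and the pad near (393,228) with the square key at (370,232), the bar at (395,227) and the round key at (420,222). There are three jars at (430,124), (371,130) and (363,170), the spare vial at (273,148) and the bottle at (124,210). The rotation is a quaternion, so I'll fix the helper.

```bash
sed -i "s/np.array(c\['rotation'\])/R.from_quat(c['rotation']).as_matrix()/g; 1a from scipy.spatial.transform import Rotation as R" h.py
python3 - <<'E'
from h import *
for n in('top','scene'):
    if n=='scene': pic(n,n+'0'); print(n,ctrl.camera_info(n))
    else: print(list(ctrl.camera_info(n)))
    for l in('tall_vial_top','block','round_key_top','pad','vial_b','square_key','bar_key','spare_vial_center','cap_jar_center','reagent_bottle_center'):
        for d in ctrl.landmark_of(n,l)[:6]:
            P=w(n,d['xyz']); print(l,round(d['conf'],2),P.round(3),px(n,P).round())
a=cv2.imread('pics/top0.png')[190:300,170:290]
b=cv2.imread('pics/scene0.png')
cv2.imwrite('pics/blk.png',cv2.resize(a,None,fx=5,fy=5,interpolation=2))
E
```

```text
['fx', 'fy', 'cx', 'cy', 'origin', 'rotation']
tall_vial_top 0.66 [0.55  0.178 0.113] [245. 229.]
round_key_top 0.48 [ 0.564 -0.228  0.04 ] [419. 220.]
round_key_top 0.29 [0.496 0.168 0.066] [252. 253.]
round_key_top 0.26 [0.743 0.115 0.038] [273. 149.]
pad 0.7 [ 0.548 -0.17   0.   ] [391. 228.]
vial_b 0.58 [0.494 0.217 0.06 ] [230. 254.]
vial_b 0.5 [0.487 0.275 0.062] [206. 258.]
vial_b 0.45 [0.55  0.224 0.059] [227. 230.]
vial_b 0.43 [0.499 0.168 0.067] [251. 252.]
vial_b 0.39 [0.541 0.278 0.06 ] [204. 235.]Traceback (most recent call last):
  File "<stdin>", line 6, in <module>
ValueError: it knows: block, cap_jar_center, pad, reagent_bottle_center, round_key_top, spare_vial_center, tall_vial_top, vial
```

```bash

python3 - <<'E'
from h import *
for n in('top','scene'):
    pic(n,n+'0'); 
    for l in('tall_vial_top','block','round_key_top','pad','vial','spare_vial_center','cap_jar_center','reagent_bottle_center'):
        if n=='top' and l in('pad','vial'): continue
        for d in ctrl.landmark_of(n,l)[:6]:
            P=w(n,d['xyz']); print(n,l,round(d['conf'],2),P.round(3),px(n,P).round())
a=cv2.imread('pics/top0.png')[190:300,170:290]
cv2.imwrite('pics/blk.png',cv2.resize(a,None,fx=5,fy=5,interpolation=2))
E
```

```text
top tall_vial_top 0.56 [0.55  0.178 0.116] [244. 230.]
top block 0.88 [0.517 0.225 0.003] [230. 245.]
top block 0.74 [0.489 0.275 0.063] [205. 257.]
top round_key_top 0.5 [ 0.564 -0.229  0.043] [420. 220.]
top round_key_top 0.3 [0.74  0.116 0.038] [272. 151.]
top cap_jar_center 0.88 [ 0.78  -0.126  0.038] [372. 132.]
top cap_jar_center 0.74 [0.549 0.225 0.062] [227. 231.]
top cap_jar_center 0.73 [ 0.787 -0.247  0.049] [424. 126.]
top cap_jar_center 0.51 [ 0.684 -0.101  0.03 ] [363. 172.]
top reagent_bottle_center 0.86 [0.602 0.468 0.054] [125. 211.]
scene tall_vial_top 0.77 [0.553 0.169 0.108] [298. 176.]
scene block 0.86 [0.523 0.22  0.002] [309. 197.]
scene round_key_top 0.49 [ 0.562 -0.225  0.04 ] [134. 251.]
scene pad 0.72 [ 0.551 -0.169 -0.002] [163. 253.]
scene vial 0.62 [0.489 0.273 0.06 ] [322. 167.]
scene vial 0.6 [0.493 0.219 0.058] [304. 174.]
scene vial 0.54 [0.542 0.281 0.057] [335. 178.]
scene vial 0.53 [0.549 0.221 0.059] [315. 185.]
scene vial 0.4 [0.5   0.165 0.062] [286. 180.]
scene vial 0.3 [0.745 0.112 0.036] [314. 261.]
scene spare_vial_center 0.56 [0.744 0.112 0.038] [314. 260.]
scene cap_jar_center 0.68 [ 0.693 -0.104  0.025] [208. 281.]
scene cap_jar_center 0.58 [ 0.784 -0.253  0.047] [141. 338.]
scene cap_jar_center 0.56 [ 0.783 -0.127  0.036] [211. 316.]
scene reagent_bottle_center 0.57 [0.6   0.466 0.055] [409. 173.]
```

View pics/scene0.png

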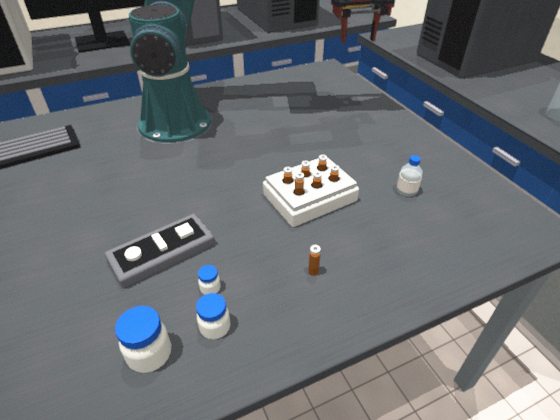

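View pics/blk.png

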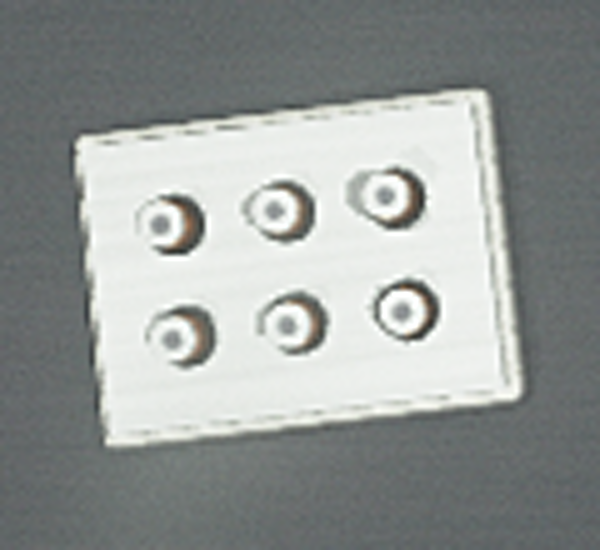

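Candidates for the high vial are the six caps in the top view: (202,235), (225,232), (247,229), (204,258), (227,255) and (250,252). In the scene view the one at (299,180) clearly stands tallest, and it matches (247,229) in the top view. The networks agree, putting it at about z 0.11. The round key is at (420,222) in the top view, the pad's right-hand place. Next I'll refine both.

```bash

python3 - <<'E'
from h import *
C=np.array([[161,225],[274,211],[173,340],[286,326],[402,312]])/5+[170,190]-0.4
P=np.array([ray('top',*c,.095)[:2] for c in C]); print(P.round(4))
G=np.array([[26,52],[26,0],[-26,52],[-26,0],[-26,-52]])/1000.
g0=G.mean(0);p0=P.mean(0);H=(G-g0).T@(P-p0);a=np.arctan2(H[0,1]-H[1,0],H[0,0]+H[1,1])
Rm=np.array([[np.cos(a),-np.sin(a)],[np.sin(a),np.cos(a)]])
f=lambda g:Rm@(np.array(g)-g0)+p0
print('yaw',np.degrees(a),'resid',[(f(g)-p).round(4) for g,p in zip(G,P)],'tall',f([.026,-.052]),'ctr',f([0,0]))
for z in(.095,.11,.113):print(z,ray('top',386/5+169.6,195/5+189.6,z))
im=cv2.imread('pics/top0.png',0)
m=(im[205:240,405:435]>190).astype('uint8');n,l,s,c=cv2.connectedComponentsWithStats(m)
for i in range(1,n):
  if s[i,4]>20:
    q=c[i]+[405,205];k=ray('top',*q,.04);print('key',s[i],q,k)
o=ctrl.observe();M=R.from_quat(o['tcp_rot']).as_matrix();print(M.round(3),o['t'],o['position'])
for t in ([*f([.026,-.052]),.16],):print('shift mm tool',(M.T@(np.array(t)-o['position'])*1000).round(1))
E
```

```text
[[0.5413 0.2769]
 [0.5464 0.2256]
 [0.4895 0.2719]
 [0.4947 0.2209]
 [0.4998 0.1685]]
yaw 5.638959477464959 resid [array([0.    , 0.0003]), array([-0.    , -0.0001]), array([0.0001, 0.0002]), array([-0.    , -0.0005]), array([-0.0001,  0.0001])] tall [0.55151114 0.17372842] ctr [0.52052746 0.22292203]
0.095 [0.55248423 0.17483869 0.095     ]
0.11 [0.55206978 0.17341785 0.11      ]
0.113 [0.55198689 0.17313368 0.113     ]
key [  8  10  14  14 159] [419.33962264 221.60377358] [ 0.56124581 -0.22773876  0.04      ]
[[ 0.234  0.972 -0.   ]
 [ 0.972 -0.234 -0.   ]
 [-0.    -0.    -1.   ]] 1.15 [0.14014958 0.58337843 0.22264411]
shift mm tool [-302.2  495.7   62.7]
```

Yaw is 5.6° with residuals of 0.5 mm or less. The high vial is at (0.5515, 0.1735) and the key at (0.561, -0.228). I'll close the fingers and travel high.

```bash
python3 -m creep '[[[-20,33,20,0,0,0,1],[-42,68,22,0,0,0,1],[-63,103,22,0,0,0,1],[-84,138,22,0,0,0,1],[-105,172,22,0,0,0,1],[-126,207,22,0,0,0,1],[-147,241,22,0,0,0,1],[-168,276,22,0,0,0,1],[-189,310,22,0,0,0,1],[-210,344,22,0,0,0,1],[-231,379,22,0,0,0,1],[-252,413,22,0,0,0,1]]]'
cat > s.py <<'E'
from h import *
import sys
o=ctrl.observe();M=R.from_quat(o['tcp_rot']).as_matrix();t=list(map(float,sys.argv[1:4]))
print(o['t'],o['position'].round(4),o['ft_force'].round(2),o['finger_gap'],M.round(3).tolist(),'shift',(M.T@(np.array(t)-o['position'])*1000).round(1))
E
python3 s.py .5515 .1735 .14
```

```text
t: 2.15
position: [0.4843, 0.2402, 0.2009]
tcp_rot: [0.785, 0.619, 0.0, 0.0]
ft_force: [0.9, 0.6, 0.7]
finger_gap: 0.129
2.15 [0.4843 0.2402 0.2009] [0.94 0.64 0.7 ] 0.12932916438649064 [[0.234, 0.972, 0.001], [0.972, -0.234, 0.0], [0.0, 0.001, -1.0]] shift [-49.1  80.9  60.9]
```

```bash
python3 -m creep '[[[-17,28,5,0,0,0,1],[-34,55,15,0,0,0,1],[-50,82,25,0,0,0,1],[-50,82,40,0,0,0,1],[-50,82,50,0,0,0,1],[-50,82,60,0,0,0,1],[-50,82,60,0,0,0,1],[-50,82,60,0,0,0,1],[-50,82,60,0,0,0,1]]]'
python3 s.py .5515 .1735 .095
python3 - <<'E'
from h import *
a=pic('scene','s1');b=pic('wrist','w1')
a=cv2.resize(a[90:230,230:400],None,fx=2.4,fy=2.4,interpolation=2)
b=cv2.resize(b,(448,336)); a=cv2.resize(a,(340,280))
o=np.zeros((336,790,3),'uint8');o[:280,:340]=a;o[:,342:]=b;cv2.imwrite('pics/c1.png',o[:,:,::-1])
E
```

```text
t: 2.9
position: [0.5506, 0.1749, 0.1412]
tcp_rot: [0.785, 0.62, 0.0, 0.0]
ft_force: [0.3, -0.7, -0.5]
finger_gap: 0.002
2.9 [0.5506 0.1749 0.1412] [ 0.33 -0.71 -0.53] 0.0020704686834459455 [[0.232, 0.973, 0.0], [0.973, -0.232, 0.0], [0.0, 0.0, -1.0]] shift [-1.2  1.2 46.2]
```

View pics/c1.png

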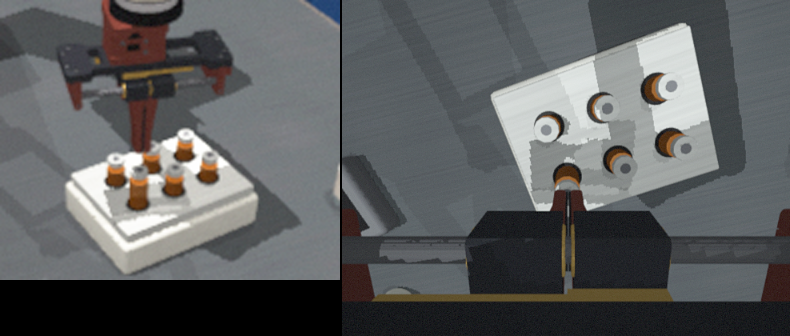

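The wrist view shows the closed tips directly over the high vial, with its cap at (567,182) under them. The scene crop agrees. I'll press down slowly.

```bash
python3 -m creep '[[[-1,1,10,0,0,0,1],[-1,1,18,0,0,0,1],[-1,1,22,0,0,0,1],[-1,1,25,0,0,0,1],[-1,1,28,0,0,0,1],[-1,1,31,0,0,0,1],[-1,1,34,0,0,0,1],[-1,1,37,0,0,0,1],[-1,1,40,0,0,0,1],[-1,1,42,0,0,0,1],[-1,1,43,0,0,0,1],[-1,1,43,0,0,0,1]]]'
python3 s.py .5515 .1735 .095
```

```text
t: 4.0
position: [0.5517, 0.1729, 0.0974]
tcp_rot: [0.785, 0.619, 0.0, 0.0]
ft_force: [0.6, 0.6, -0.7]
finger_gap: 0.009
4.0 [0.5517 0.1729 0.0974] [ 0.62  0.57 -0.68] 0.00924696299859952 [[0.234, 0.972, 0.0], [0.972, -0.234, -0.0], [-0.0, 0.0, -1.0]] shift [ 0.5 -0.4  2.4]
```

```bash
python3 -m creep '[[[0,0,1,0,0,0,1],[0,0,2,0,0,0,1],[0,0,2.5,0,0,0,1],[0,0,3,0,0,0,1],[0,0,3,0,0,0,1]]]'
python3 s.py .5515 .1735 .095
python3 - <<'E'
from h import *
a=pic('scene','s2');b=pic('wrist','w2')
a=cv2.resize(a[120:220,250:370],(480,400),interpolation=2)
b=cv2.resize(b[190:300,200:340],(310,244))
o=np.zeros((400,794,3),'uint8');o[:,:480]=a;o[:244,482:792]=b;cv2.imwrite('pics/c2.png',o[:,:,::-1])
E
```

```text
t: 4.42
position: [0.5522, 0.173, 0.0953]
tcp_rot: [0.785, 0.619, 0.0, 0.0]
ft_force: [-1.1, -0.5, 5.7]
finger_gap: 0.003
4.4167 [0.5522 0.173  0.0953] [-1.08 -0.53  5.74] 0.002557747936161495 [[0.234, 0.972, 0.001], [0.972, -0.234, 0.0], [0.0, 0.001, -1.0]] shift [ 0.4 -0.8  0.3]
```

View pics/c2.png

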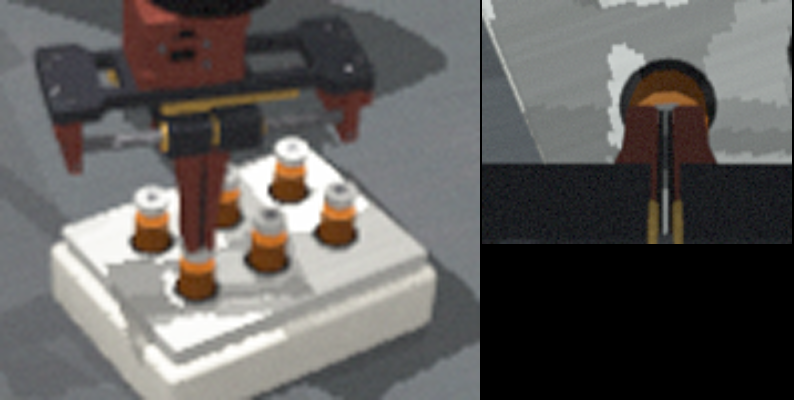

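The tips sit on the cap and the force is now 5.7 N, above the 3 N of friction. One more millimetre should show whether it has hit the hard stop.

```bash
python3 -m creep '[[[0,0,0.5,0,0,0,1],[0,0,1,0,0,0,1],[0,0,1,0,0,0,1],[0,0,1,0,0,0,1]]]'
python3 s.py .5515 .1735 .095
```

```text
t: 4.85
position: [0.5522, 0.173, 0.0952]
tcp_rot: [0.785, 0.619, 0.001, 0.0]
ft_force: [-3.8, -0.2, 13.9]
finger_gap: 0.007
4.85 [0.5522 0.173  0.0952] [-3.84 -0.24 13.91] 0.0066416165772388205 [[0.234, 0.972, 0.001], [0.972, -0.234, 0.0], [0.0, 0.001, -1.0]] shift [ 0.4 -0.8  0.2]
```

The force rose to 13.9 N with no further travel, so it is against the hard stop and seated. I'll lift and move over to the key.

```bash
python3 -m creep '[[[0,0,-20,0,0,0,1],[0,0,-50,0,0,0,1],[0,0,-70,0,0,0,1],[-38,10,-75,0,0,0,1],[-76,20,-75,0,0,0,1],[-114,30,-75,0,0,0,1],[-152,40,-75,0,0,0,1],[-190,50,-75,0,0,0,1],[-228,60,-75,0,0,0,1],[-266,70,-75,0,0,0,1],[-304,80,-75,0,0,0,1],[-340,90,-75,0,0,0,1]]]'
python3 - <<'E'
from h import *
im=pic('top','t3')[190:290,170:290]
cv2.imwrite('pics/c3.png',cv2.resize(im,None,fx=5,fy=5,interpolation=2)[:,:,::-1])
E
python3 s.py .5612 -.2277 .06
```

```text
t: 5.85
position: [0.5596, -0.181, 0.1687]
tcp_rot: [0.785, 0.619, 0.0, 0.0]
ft_force: [-0.5, 0.3, 0.1]
finger_gap: 0.004
5.9 [ 0.5609 -0.1881  0.1689] [ 1.75 -5.67  0.92] 0.004001507663484895 [[0.236, 0.972, 0.002], [0.972, -0.236, -0.006], [-0.005, 0.004, -1.0]] shift [-37.8   9.2 109.2]
```

View pics/c3.png

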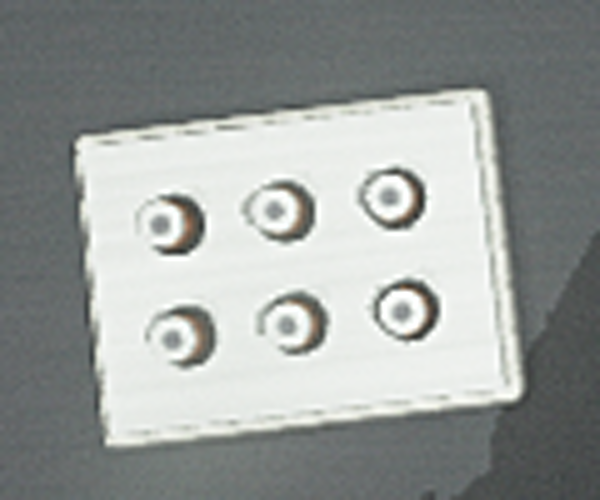

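All six caps now look alike, with the pressed one at (389,198) where the grid predicts it. Next is the key.

```bash
python3 -m creep '[[[-24,6,20,0,0,0,1],[-47,12,40,0,0,0,1],[-47,12,70,0,0,0,1],[-47,12,85,0,0,0,1],[-47,12,95,0,0,0,1],[-47,12,100,0,0,0,1],[-47,12,100,0,0,0,1],[-47,12,100,0,0,0,1],[-47,12,100,0,0,0,1]]]'
python3 s.py .5612 -.2277 .035
python3 - <<'E'
from h import *
a=pic('scene','s4');b=pic('wrist','w4')
a=cv2.resize(a[170:310,80:240],(400,350),interpolation=2);b=cv2.resize(b,(396,297))
o=np.zeros((350,798,3),'uint8');o[:,:400]=a;o[:297,402:]=b;cv2.imwrite('pics/c4.png',o[:,:,::-1])
E
```

```text
t: 6.65
position: [0.5615, -0.2274, 0.0699]
tcp_rot: [0.785, 0.619, 0.0, 0.001]
ft_force: [-0.1, 0.2, 0.3]
finger_gap: 0.005
6.65 [ 0.5615 -0.2274  0.0699] [-0.09  0.24  0.32] 0.004688631043912108 [[0.233, 0.972, 0.002], [0.972, -0.233, -0.001], [-0.001, 0.002, -1.0]] shift [-0.3 -0.3 34.9]
```

View pics/c4.png

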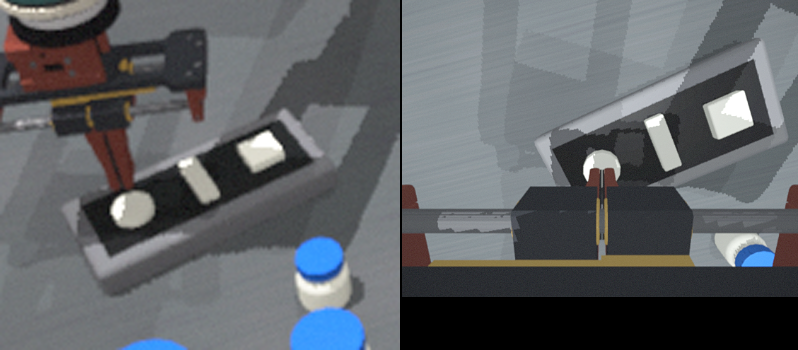

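The tips are directly over the round key, (602,168) in the wrist view, and clear of the bar. I'll press it.

```bash
python3 -m creep '[[[0,0,10,0,0,0,1],[0,0,20,0,0,0,1],[0,0,26,0,0,0,1],[0,0,29,0,0,0,1],[0,0,31,0,0,0,1],[0,0,33,0,0,0,1],[0,0,34.5,0,0,0,1],[0,0,35.5,0,0,0,1],[0,0,36,0,0,0,1],[0,0,36,0,0,0,1],[0,0,36,0,0,0,1]]]'
python3 s.py .5612 -.2277 .035
```

```text
t: 7.67
position: [0.5597, -0.2269, 0.035]
tcp_rot: [0.785, 0.619, -0.0, -0.0]
ft_force: [-6.6, 4.6, 23.2]
finger_gap: 0.004
7.6667 [ 0.5597 -0.2269  0.035 ] [-6.65  4.57 23.2 ] 0.00353787832735941 [[0.233, 0.972, -0.001], [0.972, -0.233, 0.0], [0.0, -0.001, -1.0]] shift [-0.5  1.6  0. ]
```

The key is at its stop: z is 0.035 and the force is 23 N, above the 5.6 N needed to hold it down and under the 40 N limit. Now I'll release it and move up clear.

```bash
python3 -m creep '[[[0,0,-3,0,0,0,1],[0,0,-15,0,0,0,1],[0,0,-40,0,0,0,1],[0,0,-75,0,0,0,1],[0,0,-110,0,0,0,1],[0,0,-140,0,0,0,1],[0,0,-160,0,0,0,1],[0,0,-160,0,0,0,1],[0,0,-160,0,0,0,1],[0,0,-160,0,0,0,1]]]'
python3 s.py .5612 -.2277 .2
python3 - <<'E'
from h import *
pic('scene','s5')
for l in('tall_vial_top','round_key_top','spare_vial_center','cap_jar_center','reagent_bottle_center'):
    for d in ctrl.landmark_of('scene',l)[:3]: print(l,round(d['conf'],2),w('scene',d['xyz']).round(3))
E
```

```text
t: 8.5
position: [0.5598, -0.227, 0.1919]
tcp_rot: [0.785, 0.619, -0.0, -0.0]
ft_force: [-0.1, -0.9, 0.2]
finger_gap: 0.002
8.5 [ 0.5598 -0.227   0.1919] [-0.13 -0.92  0.19] 0.0024674058530248714 [[0.234, 0.972, -0.001], [0.972, -0.234, 0.0], [0.0, -0.001, -1.0]] shift [-0.4  1.5 -8.1]
tall_vial_top 0.71 [0.552 0.166 0.092]
round_key_top 0.64 [ 0.561 -0.227  0.042]
spare_vial_center 0.74 [0.746 0.109 0.039]
cap_jar_center 0.95 [ 0.693 -0.105  0.024]
cap_jar_center 0.92 [ 0.782 -0.126  0.034]
cap_jar_center 0.83 [ 0.787 -0.252  0.048]
reagent_bottle_center 0.74 [0.603 0.464 0.054]
```

View pics/s5.png

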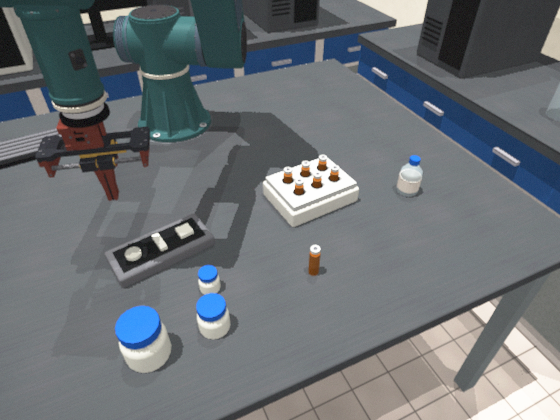

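The picture shows the six vials level near (310,175), the keys up near (134,254), the jar, bottle and spare vial in place, and the arm clear.

```bash
python3 -c "
from cell import ctrl
print(ctrl.finish_job())"
```

```text
the job is handed in; nothing more can be done
None
```

The high vial is seated, the round key was pressed fully down and released, and the job was handed in at about 8.6 s. No verdict is reported on hand-in.

- **Vial:** I pressed it with closed fingertips. It was at its hard stop at TCP z 0.095 m, where the force rose to 13.9 N with no further travel. The top view then showed its cap where the six-well grid puts it.
- **Round key:** It bottomed at z 0.035 m with about 23 N upward on the wrist, about 25 N in all and under the 40 N limit. It was then let up and the arm moved 150 mm clear.
- **Last checks:**
    - Six level caps.
    - Round key top measured at about 0.042 m, so it is back up.
    - Spare vial, jar and bottle within a few millimetres of their starting positions, which is within the networks' error.
    - Wrist force near zero.
- **Disagreement:** The scene-camera network put the vial's cap at y 0.166 m, z 0.092 m. My own measurement is about y 0.174 m, z 0.095 m. It read y about 4 mm low before the press too, so I trusted the grid fit and the contact height. No other check failed.

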